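Stop the coasting index wheel at its notch and lock it

TASK

The steel index wheel of the turntable is still coasting round. Slow it by touch, pressing no harder than a firm fingertip would, so that it stops with its rim notch squarely in front of the lock bolt's slot; only when it stands still there, push the lock bolt in until it clicks past the sprung ball and is fully home in the notch. Then let go and leave the things lying round the turntable where they are.

Things in the scene. Friction and masses are not known exactly. Their poses are not given: they have to be found in the camera images.
- fixture: Turntable base fixed to the bench: green cast plate 220 x 220 x 18 mm with a column under the wheel. Origin: on the wheel's vertical axis at bench height, z up. The bolt guide stands on its +y side, running along its y axis (x = 0).
- slot (a point): Point on the rim circle in front of the guide's slot, 110 mm from the axis, 78 mm above the bench, axes as the fixture's; the notch mouth must stop here. The guide runs from 118 to 178 mm from the axis, its two straps up to 92 mm above the bench; its floor is at 70 mm, 34 mm wide, and goes on to 250 mm from the axis (foot below: 50 mm wide).
- wheel: Steel index wheel: level disc 220 mm across, 20 mm thick, flat top 88 mm above the bench, about 4.5 kg; coasts counter-clockwise seen from above at 4 to 10 rad/s for 25 s or more; once stopped it stays where left. A wooden platter 132 mm across, 32 mm high, is fixed on its middle: a bare ring 44 mm wide is left to touch. Origin: on the axis, at half thickness; its +y points to the notch.
- spin (a joint): Angle of the wheel (rad), grows counter-clockwise from above and goes on growing turn after turn; the notch faces the slot whenever it is a whole multiple of 2 pi.
- notch (a point): The single open notch in the wheel's rim: 16 mm wide, 22 mm deep, right through the thickness. Point: middle of its opening on the rim, 110 mm from the axis, at half thickness; it turns with the wheel.
- bolt: Lock bolt, dark steel, 0.2 kg, loose in the guide: bar 10 mm wide, 16 mm high, 86 mm long, its nose (towards the wheel) tapered from 10 to 5 mm wide over 13 mm; at the outer end a head 30 mm wide, 16 thick, 34 high. Origin: underside of the nose; -y to the wheel. Starts with its nose 122 to 130 mm from the wheel's axis.
- bolt_tip (a point): Nose of the bolt, at half its height. A ridge on the bar meets the guide's sprung ball about 12 mm before home (some 5 to 10 N to pass) and the ball clicks in behind it. Home: the head stops against the guide, nose 92 mm from the wheel's axis, 18 mm inside the notch.
- bolt_head (a point): Centre of the bolt's head, 94 mm behind the nose, 87 mm above the bench; the head's outer face is 8 mm further out (194 mm from the wheel's axis when home), its top 104 mm above the bench.
- chuck_key: Steel T-shaped chuck key lying in front of the turntable. Leave alone.
- wax_jar: Amber glass jar 55 mm high beyond the turntable. Leave alone.
- sanding_block: Cork block 110 x 60 x 28 mm on the robot's side of the bolt guide. Leave alone.
- finial: Small turned wooden finial, 66 mm high, on the far side of the bolt guide. Leave alone.
Mind the look-alikes: they are no part of the job. What is meant by the bolt is not purple, and is the smaller of those in its own colour.

How it is judged:
By the outcome, as a careful person would: the job done as asked, in the order asked, and still so for the second after the job is handed in, with the robot touching nothing.
It also fails if it takes over 72 s, if anything falls off the work surface, if the arm or the gripper's body presses on something with over 40 N, if the wrist force passes 120 N, or if a joint passes its speed limit or range.

ROBOT

A 6-joint arm with a two-finger parallel gripper is mounted at the origin on the work surface. World frame = base frame: x ahead of the robot, y to its left, z up, the work surface at z = 0. Lengths are in mm, angles in degrees, forces in N, time in s.
With the tool pointing down it reaches from about 275 to 825 mm from the base axis. Payload 5.2 kg.
Tool frame: the origin (TCP) lies on the centre line of the jaws, within the pads' length; the fingertips stand 11 mm ahead of it and the grasp point (between the pads) lies 8 mm behind it; z points along the fingers, y is the line along which they close (so a half turn about z gives the same grasp; the last joint's range is limited). The gripper opens to 93 mm and grips with 3 to 60 N. Pads are 15 mm wide; open, the fingers measure 128 mm over their backs; the gripper's body (75 mm by 188 mm) begins 65 mm behind the grasp point.
Start: joints at [55.359, 14.817, 87.949, -0, 77.235, -11.62], TCP at [215.071, 506.211, 229.653] pointing down, gripper open.
Joint ranges: [-179.93, 179.93], [-52.35, 119.4], [10.71, 147.94], [-69.91, 249.91], [12.55, 155.21], [-178.61, 178.61]. Speed limits (degrees/s): [147.25, 147.25, 180, 180, 180, 180].

INTERFACE

Orientations are given as a 3x3 rotation matrix whose columns are the frame's x, y, z axes.
In Python, from workcell import status, optics, hand_in, models gives the robot as it stands.
- The arm moves only by the shell command python3 -m pendant 'ROWS'. ROWS is JSON, a list of rows, each a list of 3 entries, a list of its own where there are three numbers: the finger opening in cm, from 0 to 9.3, then the shift along the tool's x, y, z in cm, then the turn, a rotation vector about the tool's x, y, z in degrees. In form: [[grip, [x, y, z], [ax, ay, az]], ...]. A call has 1 to 12 rows; each row is the pose to reach, as a shift and turn from the pose commanded when the call began, along the tool's axes at that moment; what a row does not reach only later rows make up. A row lasts 1/10 s, in which the tool goes at most 50 mm and 8.59 degrees, less where a joint would pass 70% of its speed; a pose out of reach is approached as far as the arm can. A call with a gripper value outside its range is refused whole. The fingers move at their own pace and stop on an object; the grip force is fixed at half the most. Time passes only in rows, so rows that repeat a pose let the fingers close. It gives the time, the measured TCP pose, the force, the opening and the grip force at its end, in the units of the state.
- status.get_obs(): the state, without advancing time (a new reading comes with each control period).
- optics.grab_frame(name): name is "scene" or "top" or "wrist"; returns (picture, depth): 384x512x3 uint8, blue, green, red; 384x512 float32, mm along the optical axis (not along the pixel's ray), 0 where there is no reading.
- optics.camera_params(name): a dict with "fx", "fy", "cx", "cy" (pixels), "xyz" and "orientation" of the camera in the world. Camera axes: x right, y down, z forward; pixel columns grow to the right and rows downward; lengths in mm; the calibration is good to about 2 mm. A picture is of the moment at which its call begins: read the wrist's pose just before it. camera_params takes no time and is no camera call; for the wrist camera it gives the pose at the moment of the call.
- hand_in(): hands the job in; it is judged then, once.
Trained networks look in the newest picture that a camera, given by its name, has taken for a name from the list of things; names that differ only in an ending like _2 or _b are one class to them, and where a whole thing is asked for, a point or a joint stands for the part that bears it (a point fixed in the world has none). Each returns a list of dicts, best first, with "confidence" (0 to 1); they miss things now and then, are a little off and sometimes report something else, mostly with a low value. They report only what shows in the picture. A call takes as long as a camera call. They do not tell look-alikes from the thing itself.
- models.regions_of(camera, target): "pixels" (384x512 bool, what is visible of it) and "pixel" ([column, row] in pixels, amid what is visible of it).
The state is a dict: "time_s": time; "q": joint angles; "joint_velocities": joint speeds; "effort": joint torques, N m; "tool_pos": TCP position; "ee_rot": TCP orientation; "wrist_force": force on the tool from outside, world axes, zero at the start; "wrist_torque": the same for the moment, N m; "width": opening from 0.0 (shut) to 1.0 (fully open); "grip_force": force on a finger pad.
Only numpy, scipy, OpenCV 4.12 (cv2) and the standard library are available. Lean on these libraries where they do the work, as an engineer would, in place of code of your own. Each camera call takes 0.05 s, during which the arm holds its last target. There are 200 camera calls.

## Working session

There is one attempt and no reset: what is moved stays moved. The work goes in short steps, Python scripts to look and compute and a shell command to move; the robot and the scene stay as the last step left them, time stands still between calls to the robot, and variables do not carry over. Pictures are saved under pics/ and viewed, at most 10 in all, crops included, and the job is handed in when it is done.

```bash
ls; mkdir -p pics; cat > h.py <<'E'
import numpy as np, cv2
from workcell import status, optics, models
def P(cam):
    c=optics.camera_params(cam); return c
def unproj(c,u,v,d):
    p=np.array([(u-c['cx'])/c['fx']*d,(v-c['cy'])/c['fy']*d,d]); return np.array(c['orientation'])@p+np.array(c['xyz'])
def cloud(c,D):
    v,u=np.mgrid[:384,:512]; p=np.stack([(u-c['cx'])/c['fx']*D,(v-c['cy'])/c['fy']*D,D],-1)
    W=p@np.array(c['orientation']).T+np.array(c['xyz']); W[D<=0]=np.nan; return W
E
python3 - <<'E'
from h import *
o=status.get_obs();print(o['time_s'],o['tool_pos'],np.round(o['ee_rot'],3).tolist(),o['width'],o['wrist_force'])
ims=[]
for cam in ['scene','top']:
    im,D=optics.grab_frame(cam);ims.append(im);c=P(cam);np.savez(f'{cam}.npz',im=im,D=D)
    print(cam,c['xyz'],np.round(c['orientation'],3).tolist(),c['fx'])
    W=cloud(c,D)
    for n in ['wheel','fixture','bolt','notch','bolt_head']:
        for r in models.regions_of(cam,n)[:4]:
            m=r['pixels'];print(cam,n,round(r['confidence'],2),np.round(r['pixel']),m.sum(),np.round(np.nanmedian(W[m],0)))
cv2.imwrite('pics/a.png',cv2.resize(np.vstack(ims),None,fx=.78,fy=.78)); cv2.imwrite('pics/top.png',cv2.resize(ims[1],(800,600)))
E
```

```text
pics
0.0 [214.76458451 505.78049703 228.83614131] [[-0.92, 0.391, -0.001], [0.391, 0.92, -0.001], [0.0, -0.002, -1.0]] 1.0014570657260413 [ 0.03843743 -0.29548126  0.03605737]
scene [1201.53303257 -431.06339554  884.45394878] [[0.578, 0.588, -0.566], [0.816, -0.41, 0.407], [0.008, -0.697, -0.717]] 431.7346986990171
scene wheel 0.71 [208. 212.] 5010 [ 579. -111.   90.]
scene fixture 0.69 [214. 219.] 8315 [ 584. -108.   88.]
scene bolt 0.73 [320. 176.] 575 [589. 267.  22.]
scene bolt 0.71 [327. 226.] 339 [727. 145.  16.]
scene bolt 0.47 [265. 170.] 251 [525. 111.  87.]
scene notch 0.84 [208. 209.] 5061 [ 579. -111.   90.]
scene bolt_head 0.97 [323. 180.] 596 [593. 269.  22.]
scene bolt_head 0.59 [266. 168.] 202 [525. 111.  87.]
top [ 380.90355859   14.01411868 1002.61540299] [[-0.016, -0.986, 0.169], [-1.0, 0.018, 0.01], [-0.013, -0.168, -0.986]] 439.68880791303945
top wheel 0.8 [318. 179.] 8423 [548. -97.  90.]
top fixture 0.56 [304. 189.] 11168 [534. -79.  89.]
top bolt 0.84 [225. 196.] 350 [519.  99.  88.]
top bolt 0.69 [155. 178.] 621 [570. 259.  25.]
top bolt 0.64 [203. 116.] 306 [720. 149.  17.]
top notch 0.63 [316. 181.] 8293 [548. -98.  90.]
top bolt_head 0.79 [219. 199.] 296 [519. 105.  88.]
top bolt_head 0.66 [156. 176.] 660 [575. 259.  24.]
top bolt_head 0.53 [205. 116.] 398 [720. 150.  16.]
```

View pics/a.png

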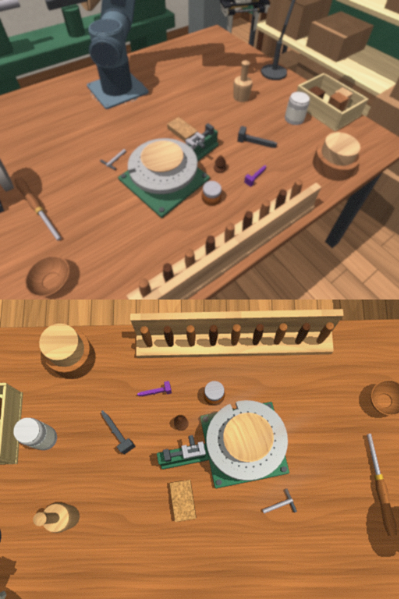

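View pics/top.png

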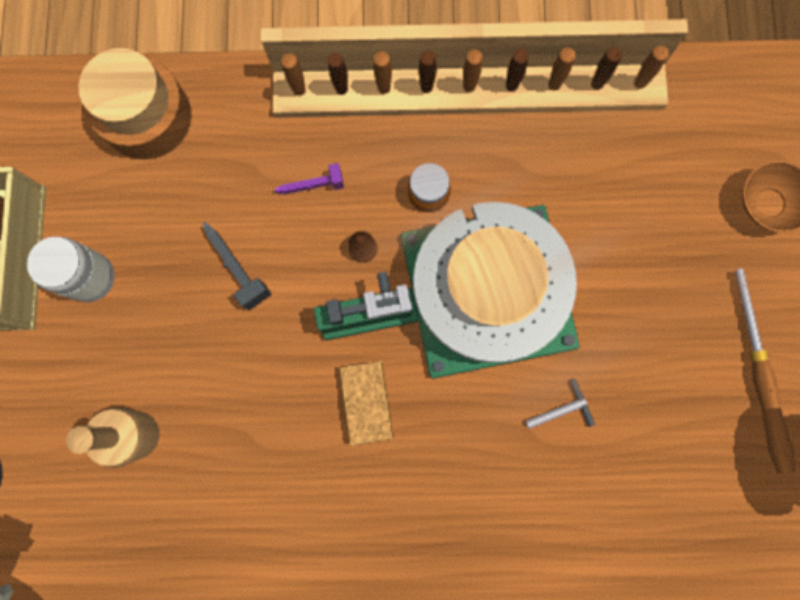

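Top view (800x600 px): the bolt candidates are dark steel in the guide at (335,312), a bigger dark one lying loose at (240,275), and a purple one at (315,180). The one in the guide fits: not purple, and the smaller of the dark pair. The wheel is at (495,280), with the notch at (470,212).

```bash
cat >> h.py <<'E'
def planepix(c,p):
    q=(np.atleast_2d(p)-np.array(c['xyz']))@np.array(c['orientation']); return np.stack([q[:,0]/q[:,2]*c['fx']+c['cx'],q[:,1]/q[:,2]*c['fy']+c['cy']],-1)
E
python3 - <<'E'
from h import *
from scipy.optimize import least_squares
z=np.load('top.npz');im=z['im'];D=z['D'];c=P('top');W=cloud(c,D)
near=np.hypot(W[...,0]-545,W[...,1]+100)<125
m=near&(abs(W[...,2]-88)<6)
print('ztop',np.nanmedian(W[m][:,2]))
m2=near&(W[...,2]>80)&(W[...,1]<-20)
cs,_=cv2.findContours(m2.astype('u1'),0,1);cn=max(cs,key=cv2.contourArea)[:,0]
p=W[cn[:,1],cn[:,0]]
# rays onto z=88
R=np.array(c['orientation']);o=np.array(c['xyz'])
d=np.stack([(cn[:,0]-c['cx'])/c['fx'],(cn[:,1]-c['cy'])/c['fy'],np.ones(len(cn))],-1)@R.T
p=o+d*((88-o[2])/d[:,2])[:,None]; p=p[p[:,1]<-30]
r=least_squares(lambda x:np.hypot(p[:,0]-x[0],p[:,1]-x[1])-x[2],[545,-100,110],loss='soft_l1');print('wheel',r.x)
# platter
m3=near&(W[...,2]>108)&(W[...,2]<130);cs,_=cv2.findContours(m3.astype('u1'),0,1);cn=max(cs,key=cv2.contourArea);q=W[cn[:,0,1],cn[:,0,0]];r3=least_squares(lambda x:np.hypot(q[:,0]-x[0],q[:,1]-x[1])-x[2],[545,-100,66],loss='soft_l1');print('platter',r3.x,np.median(W[m3][:,2]))
# base plate green fit
hsv=cv2.cvtColor(im,cv2.COLOR_BGR2HSV);g=(cv2.inRange(hsv,(40,80,20),(90,255,255))>0)&(np.hypot(W[...,0]-545,W[...,1]+100)<290)
g18=g&(abs(W[...,2]-18)<5);gg=g&(abs(W[...,2]-70)<6);print('n',g18.sum(),gg.sum())
q=W[g18][:,:2].astype('f4');print('plate',cv2.minAreaRect(q))
q=W[gg][:,:2].astype('f4');print('floor',cv2.minAreaRect(q))
# head top
dk=(im.max(-1)<110)&(abs(W[...,2]-104)<5)&(W[...,1]>50)&(W[...,1]<200);h=W[dk];print('head',dk.sum(),h.mean(0),cv2.minAreaRect(h[:,:2].astype('f4')))
gr=(abs(W[...,2]-92)<4)&(W[...,1]>15)&(W[...,1]<90)&(im.min(-1)>120);h=W[gr];print('straps',h.mean(0),cv2.minAreaRect(h[:,:2].astype('f4')))
cv2.imwrite('pics/crop.png',cv2.resize(im[90:250,110:300],None,fx=4,fy=3.7,interpolation=2)[:600,:800])
E
```

```text
ztop 88.69468066225977
wheel [553.87301209 -99.15956091 108.59007969]
platter [554.32555581 -98.94920749  64.79790103] 113.72597265416948
n 1155 273
plate ((537.808837890625, -31.07952880859375), (215.83212280273438, 357.806396484375), 11.725460052490234)
floor ((516.6658325195312, 96.58934020996094), (32.267356872558594, 99.83567810058594), 10.644901275634766)
head 276 [741.51421403 121.12699211 103.5772877 ] ((711.5704956054688, 89.74725341796875), (407.8719787597656, 144.42236328125), 10.794595718383789)
straps [524.79968224  45.93433685  91.89347954] ((527.2518920898438, 46.69379425048828), (34.60398864746094, 59.2369270324707), 10.51675033569336)
```

View pics/crop.png

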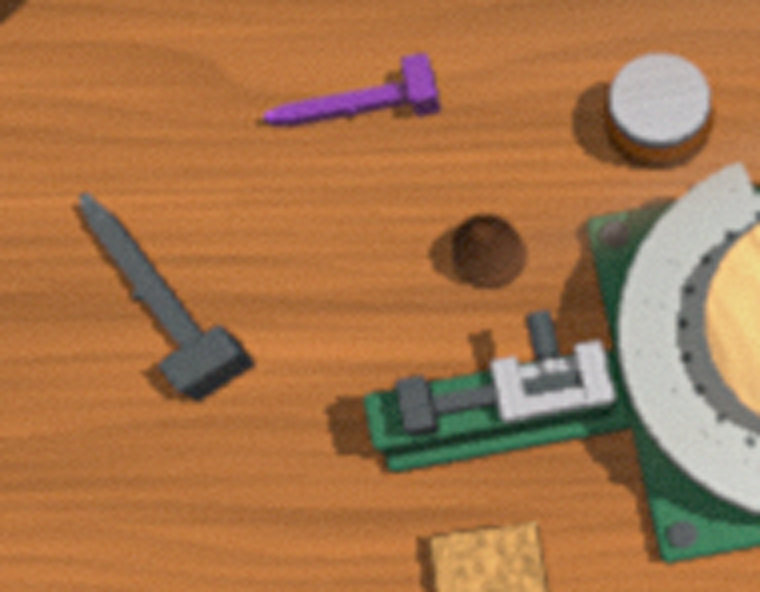

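Confirmed in the crop: the bolt meant is the one in the guide, with its head at crop (415,405). The loose steel one is bigger, and the other is purple. Next I'll move above the ring opposite the slot, then track the wheel.

```bash
python3 -m pendant '[[0,[-59.2,-48.9,0],[0,0,56.3]],[0,[-59.2,-48.9,0],[0,0,56.3]],[0,[-59.2,-48.9,0],[0,0,56.3]],[0,[-59.2,-48.9,0],[0,0,56.3]],[0,[-59.2,-48.9,0],[0,0,56.3]],[0,[-59.2,-48.9,0],[0,0,56.3]],[0,[-59.2,-48.9,0],[0,0,56.3]],[0,[-59.2,-48.9,0],[0,0,56.3]],[0,[-59.2,-48.9,0],[0,0,56.3]],[0,[-59.2,-48.9,0],[0,0,56.3]],[0,[-59.2,-48.9,0],[0,0,56.3]],[0,[-59.2,-48.9,0],[0,0,56.3]]]'
cat >> h.py <<'E'
C=np.array([554.,-99.]);PHI=np.radians(10.7)
TH=np.radians(np.arange(0,360,.5))
def ring(im,c,r,z=88):
    a=PHI+np.pi/2+TH
    p=np.stack([C[0]+r*np.cos(a),C[1]+r*np.sin(a),np.full_like(a,z)],-1)
    uv=planepix(c,p).astype('f4'); return cv2.remap(im,uv[None,:,0],uv[None,:,1],1)[0].astype(float)
def angle(im,c,ret=False):
    """notch angle rel. slot, ccw deg"""
    s=np.mean([np.clip(ring(im,c,r).max(-1),0,255) for r in (93,97,101,105)],0)
    k=np.ones(17)/17; f=np.real(np.fft.ifft(np.fft.fft(s)*np.fft.fft(np.r_[k,np.zeros(len(s)-17)])))
    i=(int(np.argmin(f))-8)%len(s)
    w=np.arange(i-20,i+21); v=np.clip(np.median(s)*.85-s[w%len(s)],0,None)
    return ((w*v).sum()/max(v.sum(),1e-9)*.5+180)%360-180, s[i]/np.median(s)
E
python3 - <<'E'
from h import *
z=np.load('top.npz');c=P('top');print(angle(z['im'],c))
A=[];T=[]
for i in range(8):
    T.append(status.get_obs()['time_s']);im,D=optics.grab_frame('top');a,q=angle(im,c);A.append(a);print(T[-1],round(a,1),round(q,2))
A=np.unwrap(np.radians(A));print(np.polyfit(np.array(T)-T[0],A,1))
o=status.get_obs();print(o['tool_pos'],np.round(o['ee_rot'],3).tolist(),o['wrist_force'])
cv2.imwrite('pics/b.png',im)
E
```

```text
time_s: 1.8
tool_pos: [492.0, -28.5, 229.9]
ee_rot: [[-0.185, 0.983, 0.001], [0.983, 0.185, -0.0], [-0.0, 0.001, -1.0]]
wrist_force: [1.1, 0.9, 0.3]
width: 0.028
grip_force: 0.0
(np.float64(-84.86821705426354), np.float64(0.8817733990147784))
1.8 102.8 0.4
1.85 108.9 0.39
1.9 107.0 0.4
1.95 103.3 0.4
2.0 101.2 0.41
2.05 100.0 0.39
2.1 99.3 0.39
2.15 98.8 0.38
[-0.41196091  1.86374571]
[490.74798558 -24.92002656 229.78136399] [[-0.187, 0.982, -0.0], [0.982, 0.187, 0.0], [0.0, -0.0, -1.0]] [0.18345378 0.25688099 0.47956785]
```

View pics/b.png

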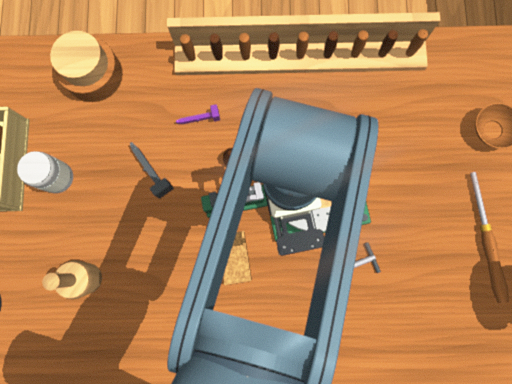

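The arm hides the wheel in the top view here. I'll go on to the press point and check all three cameras.

```bash
sed -i 's/ring(im,c,r).max(-1)/ring(im,c,r).min(-1)/' h.py
python3 -m pendant '[[0,[-16.4,4.8,0],[0,0,0]],[0,[-16.4,4.8,0],[0,0,0]],[0,[-16.4,4.8,0],[0,0,0]],[0,[-16.4,4.8,3],[0,0,0]],[0,[-16.4,4.8,7],[0,0,0]],[0,[-16.4,4.8,11],[0,0,0]],[0,[-16.4,4.8,11.5],[0,0,0]],[0,[-16.4,4.8,11.5],[0,0,0]],[0,[-16.4,4.8,11.5],[0,0,0]]]'
python3 - <<'E'
from h import *
z=np.load('top.npz');c=P('top');print('first',angle(z['im'],c))
ims=[]
for cam in ['top','scene','wrist']:
    print(status.get_obs()['time_s']);im,D=optics.grab_frame(cam);cc=P(cam);ims.append(im);print(cam,angle(im,cc))
o=status.get_obs();print(o['tool_pos'],o['wrist_force']);print(P('wrist')['xyz'],np.round(P('wrist')['orientation'],2).tolist())
cv2.imwrite('pics/c.png',np.vstack([np.hstack(ims[:2]),np.hstack([ims[2],ims[2]*0])])[:, :1024][::1,::1]) 
x=cv2.imread('pics/c.png');cv2.imwrite('pics/c.png',cv2.resize(x,(800,600),interpolation=3))
E
```

```text
time_s: 3.1
tool_pos: [570.3, -178.4, 117.0]
ee_rot: [[-0.187, 0.982, 0.003], [0.982, 0.187, -0.002], [-0.002, 0.003, -1.0]]
wrist_force: [0.8, 0.1, 0.3]
width: 0.005
grip_force: 0.0
first (np.float64(-82.18653247237808), np.float64(0.35361947469570787))
3.1
top (np.float64(80.97474914909606), np.float64(0.37406015037593987))
3.15
scene (np.float64(92.07194400651775), np.float64(0.26232558139534884))
3.2
wrist (np.float64(3.0), np.float64(0.0))
[ 570.30379534 -178.90687629  117.15317849] [-0.45193759 -0.07798392  0.29630762]
[ 554.32788721 -102.15035038  270.70318597] [[0.98, 0.18, 0.05], [0.19, -0.94, -0.28], [0.0, 0.28, -0.96]]
```

View pics/c.png

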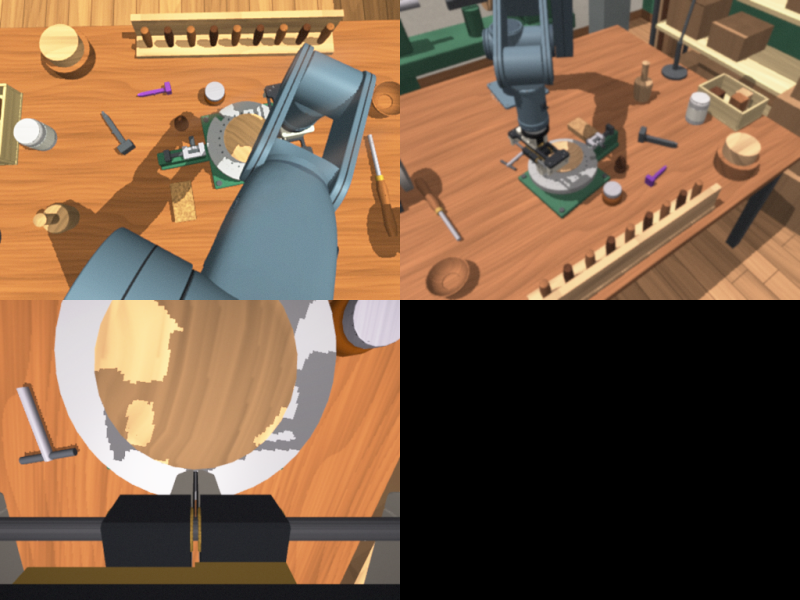

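```bash
cat >> h.py <<'E'
def zang(D,c,rs=(93,97,101,105)):
    cx,cy=c['cx'],c['cy'];R=np.array(c['orientation']);o=np.array(c['xyz']);a=PHI+np.pi/2+TH;S=[]
    for r in rs:
        p=np.stack([C[0]+r*np.cos(a),C[1]+r*np.sin(a),np.full_like(a,88)],-1)
        uv=planepix(c,p).astype('f4'); d=cv2.remap(D.astype('f4'),uv[None,:,0],uv[None,:,1],0)[0]
        exp=((p-o)@R)[:,2]; S.append(np.where(d>0,d-exp,0))
    S=np.array(S); low=((S>9)).mean(0); occ=(S<-12).mean(0)
    k=np.ones(17)/17; f=np.array([low[(np.arange(i-8,i+9))%720].mean() for i in range(720)])
    i=int(np.argmax(f)); w=np.arange(i-14,i+15); v=low[w%720]
    return (((w*v).sum()/max(v.sum(),1e-9)*.5+180)%360-180 if f[i]>.3 else None), f[i], occ
def track(n=4,cams=('top','scene'),verbose=True):
    out=[]
    for i in range(n):
        for cam in cams:
            t=status.get_obs()['time_s'];im,D=optics.grab_frame(cam);c=P(cam);a,q,occ=zang(D,c)
            out.append((t,cam,a,q))
            if verbose: print(round(t,2),cam,None if a is None else round(a,1),round(q,2))
    return out
E
python3 - <<'E'
from h import *
z=np.load('top.npz');a,q,occ=zang(z['D'],P('top'));print('first',a,q)
z=np.load('scene.npz');a,q,occ=zang(z['D'],P('scene'));print('first sc',a,q,)
T=track(6)
E
```

```text
first -81.65384615384613 0.9411764705882353
first sc 158.38775510204084 0.7205882352941176
3.25 top 5.1 0.96
3.3 scene 21.7 0.69
3.35 top 43.4 0.99
3.4 scene 61.6 0.6
3.45 top None 0.0
3.5 scene None 0.0
3.55 top None 0.0
3.6 scene 141.9 0.68
3.65 top None 0.0
3.7 scene -179.0 0.71
3.75 top None 0.0
3.8 scene -141.9 0.78
```

Depth tracking works, giving about 6.7 rad/s. Next I'll come down carefully until the fingertip touches.

```bash
python3 -m pendant '[[0,[0,0,1.0],[0,0,0]],[0,[0,0,1.5],[0,0,0]],[0,[0,0,1.6],[0,0,0]],[0,[0,0,1.6],[0,0,0]]]'; python3 -m pendant '[[0,[0,0,0.06],[0,0,0]],[0,[0,0,0.12],[0,0,0]]]'; python3 -m pendant '[[0,[0,0,0.05],[0,0,0]]]'
```

```text
time_s: 4.25
tool_pos: [569.5, -178.7, 98.7]
ee_rot: [[-0.185, 0.983, 0.001], [0.983, 0.185, -0.0], [-0.0, 0.001, -1.0]]
wrist_force: [1.1, 0.2, 0.5]
width: 0.006
grip_force: 0.0
time_s: 4.45
tool_pos: [569.5, -178.8, 98.0]
ee_rot: [[-0.185, 0.983, 0.001], [0.983, 0.185, -0.001], [-0.001, 0.001, -1.0]]
wrist_force: [2.7, -0.4, 4.1]
width: 0.004
grip_force: 2.3
time_s: 4.55
tool_pos: [570.0, -179.0, 97.8]
ee_rot: [[-0.185, 0.983, 0.003], [0.983, 0.185, -0.001], [-0.001, 0.002, -1.0]]
wrist_force: [3.5, 0.4, 6.1]
width: 0.005
grip_force: 2.8
```

```bash
python3 -m pendant '[[0,[0,0,0.05],[0,0,0]]]';python3 -m pendant '[[0,[0,0,0],[0,0,0]]]'; python3 - <<'E'
from h import *
for i in range(3): track(1,('scene',)); o=status.get_obs(); print(np.round(o['wrist_force'],2),o['tool_pos'][2])
E
```

```text
time_s: 4.65
tool_pos: [570.4, -179.1, 97.6]
ee_rot: [[-0.185, 0.983, 0.003], [0.983, 0.185, -0.001], [-0.002, 0.003, -1.0]]
wrist_force: [4.3, 0.2, 6.5]
width: 0.006
grip_force: 3.4
time_s: 4.75
tool_pos: [570.5, -179.1, 97.7]
ee_rot: [[-0.185, 0.983, 0.004], [0.983, 0.185, -0.001], [-0.002, 0.003, -1.0]]
wrist_force: [4.4, 0.6, 5.9]
width: 0.006
grip_force: 3.1
4.75 scene None 0.0
[2.8  0.85 5.92] 97.74983156706693
4.8 scene None 0.16
[3.45 0.1  6.51] 97.75994085984125
4.85 scene 139.6 0.49
[3.56 0.19 5.13] 97.75726311874347
```

```bash
python3 -m pendant '[[0,[0,0,-0.4],[0,0,0]]]'; python3 - <<'E'
from h import *
track(4); o=status.get_obs(); print(np.round(o['wrist_force'],2),o['tool_pos'][2])
E
```

```text
time_s: 5.0
tool_pos: [568.6, -178.6, 100.4]
ee_rot: [[-0.185, 0.983, -0.001], [0.983, 0.185, 0.0], [0.0, -0.001, -1.0]]
wrist_force: [-1.3, 0.6, -0.8]
width: 0.004
grip_force: 0.0
5.0 top None 0.0
5.05 scene 144.1 0.57
5.1 top None 0.0
5.15 scene 145.5 0.69
5.2 top None 0.0
5.25 scene 147.3 0.51
5.3 top None 0.0
5.35 scene 148.0 0.62
[-0.33  0.39  0.17] 99.99017316980458
```

```bash
python3 -m pendant '[[0,[0,0,0],[0,0,0]],[0,[0,0,0],[0,0,0]],[0,[0,0,0],[0,0,0]],[0,[0,0,0],[0,0,0]],[0,[0,0,0],[0,0,0]],[0,[0,0,0],[0,0,0]],[0,[0,0,0],[0,0,0]],[0,[0,0,0],[0,0,0]],[0,[0,0,0],[0,0,0]],[0,[0,0,0],[0,0,0]]]' |head -1; python3 -c "
from h import *
track(1,('scene',))"; python3 -m pendant '[[0,[0,0,0],[0,0,0]],[0,[0,0,0],[0,0,0]],[0,[0,0,0],[0,0,0]],[0,[0,0,0],[0,0,0]],[0,[0,0,0],[0,0,0]],[0,[0,0,0],[0,0,0]],[0,[0,0,0],[0,0,0]],[0,[0,0,0],[0,0,0]],[0,[0,0,0],[0,0,0]],[0,[0,0,0],[0,0,0]]]' |head -1; python3 -c "
from h import *
track(1,('scene',))"
```

```text
time_s: 6.4
6.4 scene 155.7 0.6
time_s: 7.45
7.45 scene 158.1 0.66
```

The wheel is nearly stopped short of the slot (notch at about 158°). I'll drag it on with a gentle fingertip stroke, then brake it near the slot.

```bash
python3 -m pendant '[[0,[0,0,0.35],[0,0,0]],[0,[0,0,0.4],[0,0,0]],[0,[0.01,0.28,0.4],[0,0,-2]],[0,[0.06,0.97,0.4],[0,0,-7]],[0,[0.22,1.87,0.4],[0,0,-13.5]],[0,[0.48,2.74,0.4],[0,0,-20]],[0,[0.87,3.63,0.4],[0,0,-27]],[0,[1.37,4.47,0.4],[0,0,-34]],[0,[1.96,5.25,-0.4],[0,0,-41]]]'
python3 -c "
from h import *
track(3)"
```

```text
time_s: 8.4
tool_pos: [616.9, -149.4, 103.8]
ee_rot: [[-0.788, 0.616, -0.001], [0.616, 0.788, 0.0], [0.001, -0.0, -1.0]]
wrist_force: [1.4, 0.3, -0.4]
width: 0.007
grip_force: 0.0
8.4 top None 0.0
8.45 scene -157.7 0.82
8.5 top None 0.0
8.55 scene -151.7 0.71
8.6 top None 0.0
8.65 scene -144.8 0.74
```

```bash
python3 -m pendant '[[0,[0,0,0.5],[0,0,0]],[0,[0,0,0.5],[0,0,0]],[0,[0,0,0.5],[0,0,0]],[0,[0,0,0.5],[0,0,0]],[0,[0,0,0.5],[0,0,0]],[0,[0,0,0.5],[0,0,0]],[0,[0,0,0.5],[0,0,0]]]'
python3 -c "
from h import *
track(2)"
```

```text
time_s: 9.4
tool_pos: [616.9, -149.7, 99.5]
ee_rot: [[-0.784, 0.62, -0.0], [0.62, 0.784, -0.0], [0.0, -0.0, -1.0]]
wrist_force: [0.5, 0.3, -0.7]
width: 0.007
grip_force: 0.0
9.4 top None 0.0
9.45 scene -109.0 0.62
9.5 top None 0.0
9.55 scene -105.7 0.69
```

```bash
python3 -m pendant '[[0,[0.08,-1.11,-0.5],[0,0,8]],[0,[0.31,-2.21,-0.5],[0,0,16]],[0,[0.69,-3.25,-0.5],[0,0,24]],[0,[1.22,-4.24,-0.5],[0,0,32]],[0,[1.87,-5.14,-0.5],[0,0,40]],[0,[2.65,-5.95,-0.5],[0,0,48]],[0,[3.53,-6.63,-0.5],[0,0,56]],[0,[4.49,-7.19,-0.5],[0,0,64]],[0,[5.40,-7.56,-0.5],[0,0,71]],[0,[5.40,-7.56,0],[0,0,71]],[0,[5.40,-7.56,0],[0,0,71]]]'
python3 -c "
from h import *
track(3)"
```

```text
time_s: 10.7
tool_pos: [527.6, -175.4, 98.9]
ee_rot: [[0.328, 0.945, -0.0], [0.945, -0.328, 0.0], [0.0, -0.0, -1.0]]
wrist_force: [-0.4, -0.3, 0.4]
width: 0.006
grip_force: 0.0
10.7 top -67.6 0.94
10.75 scene -68.7 0.53
10.8 top -64.9 0.96
10.85 scene -65.2 0.57
10.9 top -62.0 0.94
10.95 scene -62.5 0.6
```

```bash
python3 -m pendant '[[0,[0,0,0],[0,0,0]],[0,[0,0,0],[0,0,0]],[0,[0,0,0],[0,0,0]],[0,[0,0,0],[0,0,0]],[0,[0,0,0],[0,0,0]],[0,[0,0,0],[0,0,0]],[0,[0,0,0],[0,0,0]],[0,[0,0,0],[0,0,0]]]'|head -2
python3 -c "
from h import *
track(4,('top',))"
```

```text
time_s: 11.8
tool_pos: [527.7, -175.5, 99.5]
11.8 top -38.3 0.78
11.85 top -37.5 0.93
11.9 top -36.1 0.94
11.95 top -34.9 0.91
```

```bash
python3 -m pendant '[[0,[0,0,0],[0,0,0]],[0,[0,0,0],[0,0,0]],[0,[0,0,0],[0,0,0]],[0,[0,0,0],[0,0,0]],[0,[0,0,0],[0,0,0]],[0,[0,0,0],[0,0,0]],[0,[0,0,0],[0,0,0]],[0,[0,0,0],[0,0,0]]]'|head -2
python3 -c "
from h import *
track(3,('top',))"
```

```text
time_s: 12.8
tool_pos: [527.7, -175.5, 99.5]
12.8 top -17.6 0.96
12.85 top -16.8 0.96
12.9 top -15.9 0.9
```

```bash
python3 -m pendant '[[0,[0,0,0],[0,0,0]],[0,[0,0,0],[0,0,0]],[0,[0,0,0],[0,0,0]],[0,[0,0,0],[0,0,0]],[0,[0,0,0],[0,0,0]],[0,[0,0,0],[0,0,0]],[0,[0,0,0.25],[0,0,0]],[0,[0,0,0.32],[0,0,0]],[0,[0,0,0.32],[0,0,0]]]'
python3 -c "
from h import *
T=track(4,('top',));im,D=optics.grab_frame('top');print(angle(im,P('top')));cv2.imwrite('pics/d.png',cv2.resize(im[150:250,180:310],None,fx=6,fy=6,interpolation=2))
np.savez('t2.npz',im=im,D=D)"
```

```text
time_s: 13.85
tool_pos: [528.7, -176.0, 97.4]
ee_rot: [[0.331, 0.944, 0.002], [0.944, -0.331, -0.001], [-0.0, 0.003, -1.0]]
wrist_force: [0.2, -0.0, 7.4]
width: 0.006
grip_force: 3.6
13.85 top -4.1 0.96
13.9 top -4.1 0.93
13.95 top -4.2 0.97
14.0 top -4.2 0.97
(np.float64(-4.401428207090021), np.float64(0.35555555555555557))
```

View pics/d.png

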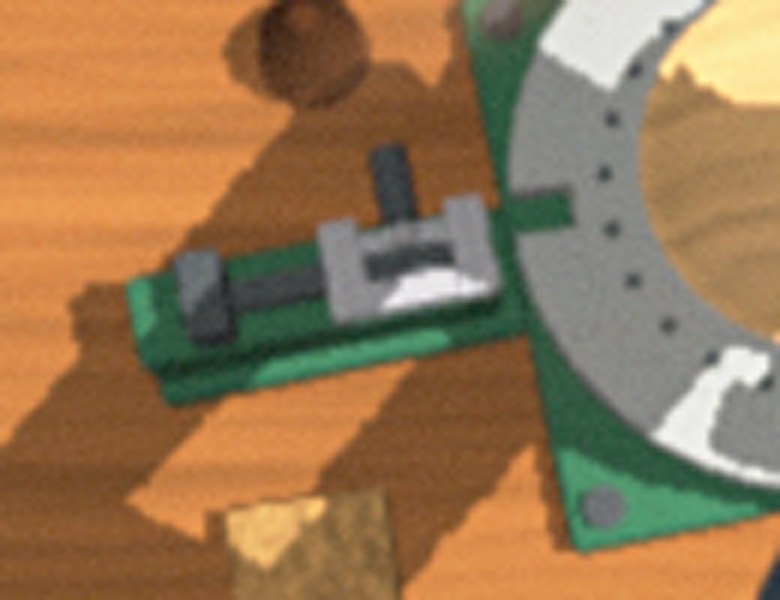

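Stopped at about -4.4°: the notch is at crop (545,208) and the bolt line points slightly below it. I'll drag the last bit with the same light contact.

```bash
python3 -m pendant '[[0,[0,0.07,0],[0,0,-0.5]],[0,[0,0.21,0],[0,0,-1.5]],[0,[0.01,0.35,0],[0,0,-2.5]],[0,[0.02,0.49,0],[0,0,-3.5]],[0,[0.02,0.58,0],[0,0,-4.2]],[0,[0.03,0.63,0],[0,0,-4.5]],[0,[0.03,0.63,0],[0,0,-4.5]],[0,[0.03,0.63,0],[0,0,-4.5]]]'
python3 -c "
from h import *
T=track(3,('top',));im,D=optics.grab_frame('top');print(angle(im,P('top')))
np.savez('t3.npz',im=im,D=D)
im,D=optics.grab_frame('scene');c=P('scene');print('scene',zang(D,c)[:2],angle(im,c))
z=np.load('top.npz');D=z['D'];im=z['im'];W=cloud(P('top'),D)
ex=np.array([np.cos(PHI),np.sin(PHI)]);ey=np.array([-ex[1],ex[0]])
F=np.stack([(W[...,:2]-C)@ex,(W[...,:2]-C)@ey,W[...,2]],-1)
for n,m in (('head',(abs(F[...,0])<25)&(F[...,1]>190)&(F[...,1]<250)&(abs(F[...,2]-104)<4)),('bar',(abs(F[...,0])<25)&(F[...,1]>182)&(F[...,1]<208)&(abs(F[...,2]-86)<4)),('strap',(abs(F[...,0])<25)&(F[...,1]>116)&(F[...,1]<182)&(abs(F[...,2]-92)<4)),('floor',(abs(F[...,0])<25)&(F[...,1]>185)&(F[...,1]<255)&(abs(F[...,2]-70)<3))):
    q=F[m];print(n,m.sum(),q.min(0).round(1),q.max(0).round(1),q.mean(0).round(1))
"
```

```text
time_s: 14.9
tool_pos: [534.7, -177.8, 97.4]
ee_rot: [[0.256, 0.967, 0.002], [0.967, -0.256, -0.001], [-0.001, 0.003, -1.0]]
wrist_force: [-0.6, -0.3, 7.3]
width: 0.006
grip_force: 3.5
14.9 top 0.1 0.96
14.95 top 0.1 0.96
15.0 top 0.1 0.96
(np.float64(0.06942849853297162), np.float64(0.3540315106580167))
scene (np.float64(-2.9705882352941444), np.float64(0.75)) (np.float64(112.27333401483844), np.float64(0.18647166361974407))
head 110 [-14.2 211.9 100.8] [ 15.8 228.1 107.7] [  0.9 219.7 104.3]
bar 60 [ -4.6 182.1  82.2] [  5.8 207.5  89.5] [  0.4 195.3  86.6]
strap 293 [-16.6 118.1  88. ] [ 24.1 181.6  95.8] [ -0.3 148.1  91.6]
floor 252 [-16.4 185.3  67. ] [ 18. 250.  73.] [ -1.1 220.2  70.3]
```

The notch is at 0.1° and the bolt line is within 1 mm of it. Now I'll lift straight off and check that it stands still.

```bash
python3 -m pendant '[[0,[0,0,-0.4],[0,0,0]],[0,[0,0,-2],[0,0,0]],[0,[0,0,-6],[0,0,0]],[0,[0,0,-10],[0,0,0]]]' | head -2
python3 -c "
from h import *
track(2,('top',))"
python3 -m pendant '[[0,[30.5,-10.8,-10],[0,0,-25.5]],[0,[30.5,-10.8,-10],[0,0,-25.5]],[0,[30.5,-10.8,-10],[0,0,-25.5]],[0,[30.5,-10.8,-10],[0,0,-25.5]],[0,[30.5,-10.8,-10],[0,0,-25.5]],[0,[30.5,-10.8,-10],[0,0,-25.5]],[0,[30.5,-10.8,-10],[0,0,-25.5]],[0,[30.5,-10.8,-10],[0,0,-25.5]],[0,[30.5,-10.8,-10],[0,0,-25.5]]]' >/dev/null; python3 -c "
from h import *
o=status.get_obs();ex=np.array([np.cos(PHI),np.sin(PHI)]);ey=np.array([-ex[1],ex[0]]);d=o['tool_pos'][:2]-C;print(o['tool_pos'],np.round(o['ee_rot'],3).tolist(),d@ex,d@ey)
track(1)
"
```

```text
time_s: 15.55
tool_pos: [532.7, -176.7, 196.2]
15.55 top -2.4 0.96
15.6 top -2.8 0.91
[506.81479357 145.8028338  295.51732052] [[-0.188, 0.982, -0.001], [0.982, 0.188, -0.001], [-0.0, -0.001, -1.0]] -0.9130740526065191 249.30711469742178
16.55 top -5.0 0.96
16.6 scene -8.2 0.72
```

```bash
python3 -c "
from h import *
track(6,('top',))
"
```

```text
16.65 top -4.8 0.93
16.7 top -4.8 0.93
16.75 top -4.8 0.93
16.8 top -4.8 0.93
16.85 top -5.0 0.96
16.9 top -4.8 0.93
```

The wheel sprang back to -4.8° on release, because the arm's vertical unload couples into the tangential direction there. I'll nudge it again from the robot's side, where the arm's flex is radial, with a much lighter touch.

```bash
python3 -m pendant '[[0,[-22.1,-7.4,0],[0,0,-69]],[0,[-22.1,-7.4,0],[0,0,-69]],[0,[-22.1,-7.4,0],[0,0,-69]],[0,[-22.1,-7.4,0],[0,0,-69]],[0,[-22.1,-7.4,0],[0,0,-69]],[0,[-22.1,-7.4,3],[0,0,-69]],[0,[-22.1,-7.4,6],[0,0,-69]],[0,[-22.1,-7.4,10],[0,0,-69]],[0,[-22.1,-7.4,14],[0,0,-69]],[0,[-22.1,-7.4,18],[0,0,-69]],[0,[-22.1,-7.4,18],[0,0,-69]],[0,[-22.1,-7.4,18],[0,0,-69]]]'; python3 -c "
from h import *
o=status.get_obs();d=o['tool_pos'][:2]-C;print(o['tool_pos'],np.hypot(*d),np.degrees(np.arctan2(d[1],d[0])))
track(2)
"
```

```text
time_s: 18.15
tool_pos: [475.5, -85.9, 116.6]
ee_rot: [[-0.984, 0.18, -0.001], [0.18, 0.984, 0.0], [0.001, 0.0, -1.0]]
wrist_force: [-0.2, -0.5, -0.2]
width: 0.001
grip_force: 0.0
[475.47359143 -85.94784512 116.59350069] 79.6037410538385 170.56293841208858
18.15 top -5.3 0.5
18.2 scene -8.0 0.81
18.25 top -5.0 0.47
18.3 scene -8.2 0.76
```

```bash
python3 -m pendant '[[0,[0,0,1.2],[0,0,0]],[0,[0,0,1.7],[0,0,0]],[0,[0,0,1.75],[0,0,0]],[0,[0,0,1.75],[0,0,0]]]'|grep -E "pos|force"; python3 -m pendant '[[0,[0,0,0.08],[0,0,0]],[0,[0,0,0.08],[0,0,0]]]'|grep -E "pos|force"; python3 -c "
from h import *
track(1)
print(np.round(status.get_obs()['wrist_force'],2))"
```

```text
tool_pos: [475.3, -85.5, 98.6]
wrist_force: [-1.5, 0.2, 1.4]
grip_force: 0.5
tool_pos: [475.3, -85.6, 98.1]
wrist_force: [-3.1, 0.3, 3.6]
grip_force: 2.1
18.95 top -5.8 0.65
19.0 scene -8.1 0.78
[-3.02 -0.04  4.13]
```

```bash
python3 -m pendant '[[0,[0,-0.07,0],[0,0,-0.5]],[0,[0,-0.21,0],[0,0,-1.5]],[0,[-0.01,-0.35,0],[0,0,-2.5]],[0,[-0.02,-0.49,0],[0,0,-3.5]],[0,[-0.02,-0.60,0],[0,0,-4.3]],[0,[-0.03,-0.68,0],[0,0,-4.9]],[0,[-0.03,-0.74,0],[0,0,-5.3]],[0,[-0.03,-0.74,0],[0,0,-5.3]],[0,[-0.03,-0.74,0],[0,0,-5.3]],[0,[-0.03,-0.74,0],[0,0,-5.3]]]'|grep -E "pos|force";  python3 -c "
from h import *
track(2)"
python3 -m pendant '[[0,[0,0,-0.1],[0,0,0]],[0,[0,0,-0.3],[0,0,0]],[0,[0,0,-0.6],[0,0,0]],[0,[0,0,-0.6],[0,0,0]]]'|grep -E "pos|force";  python3 -c "
from h import *
track(4)"
```

```text
tool_pos: [474.4, -93.1, 97.9]
wrist_force: [-3.6, 0.1, 4.9]
grip_force: 2.5
20.05 top -0.3 0.74
20.1 scene -3.1 0.71
20.15 top -0.5 0.76
20.2 scene -3.1 0.72
tool_pos: [475.2, -93.3, 104.4]
wrist_force: [-0.2, -0.1, -0.0]
grip_force: 0.0
20.65 top -0.5 0.74
20.7 scene -2.7 0.78
20.75 top -0.3 0.71
20.8 scene -2.6 0.79
20.85 top -0.3 0.71
20.9 scene -3.0 0.75
20.95 top -0.5 0.74
21.0 scene -3.0 0.75
```

```bash
python3 -m pendant '[[0,[0,0,-4],[0,0,0]],[0,[0,0,-8],[0,0,0]],[0,[0,0,-11],[0,0,0]],[0,[-1.2,24.1,-11],[0,0,74.2]],[0,[-1.2,24.1,-11],[0,0,74.2]],[0,[-1.2,24.1,-11],[0,0,74.2]],[0,[-1.2,24.1,-11],[0,0,74.2]],[0,[-1.2,24.1,-11],[0,0,74.2]],[0,[-1.2,24.1,-11],[0,0,74.2]],[0,[-1.2,24.1,-11],[0,0,74.2]],[0,[-1.2,24.1,-11],[0,0,74.2]],[0,[-1.2,24.1,-11],[0,0,74.2]]]' >/dev/null; python3 -m pendant '[[0,[0,0,0],[0,0,1]]]' >/dev/null; python3 -c "
from h import *
o=status.get_obs();ex=np.array([np.cos(PHI),np.sin(PHI)]);ey=np.array([-ex[1],ex[0]]);d=o['tool_pos'][:2]-C;print(o['tool_pos'],np.round(o['ee_rot'],3).tolist(),d@ex,d@ey)
track(3)
im,D=optics.grab_frame('top');print(angle(im,P('top')));cv2.imwrite('pics/e.png',np.vstack([cv2.resize(im[150:250,180:310],None,fx=3,fy=3,interpolation=2),cv2.resize(optics.grab_frame('wrist')[0],(390,293))]))"
```

```text
[507.45177124 146.17279319 213.8026906 ] [[-0.21, 0.978, -0.0], [0.978, 0.21, -0.0], [0.0, -0.0, -1.0]] -0.21848253740936 249.55237603583083
22.35 top 0.4 0.96
22.4 scene -2.5 0.82
22.45 top 0.2 0.97
22.5 scene -2.7 0.78
22.55 top 0.4 0.96
22.6 scene -3.0 0.75
(np.float64(0.22318122470102253), np.float64(0.1932822628167354))
```

View pics/e.png

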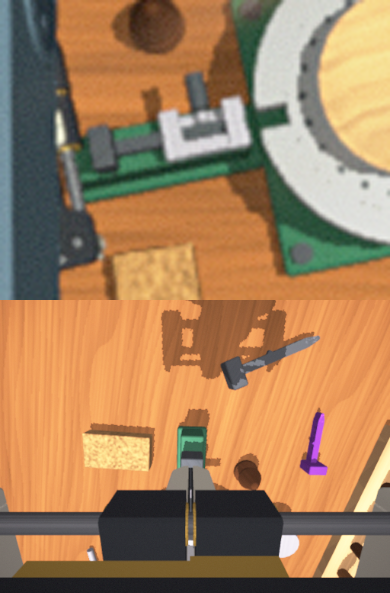

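The notch at picture (270,117) is in line with the bolt and standing still. I'll come down behind the head.

```bash
python3 -m pendant '[[0,[0,0.05,4],[0,0,1.4]],[0,[0,0.05,8],[0,0,1.4]],[0,[0,0.05,11],[0,0,1.4]],[0,[0,0.05,12.3],[0,0,1.4]],[0,[0,0.05,12.3],[0,0,1.4]],[0,[0,0.05,12.3],[0,0,1.4]]]'|grep -E "time|pos|force"; python3 -m pendant '[[0,[-0.4,0,0],[0,0,0]],[0,[-0.8,0,0],[0,0,0]],[0,[-1.1,0,0],[0,0,0]],[0,[-1.4,0,0],[0,0,0]],[0,[-1.7,0,0],[0,0,0]],[0,[-2.0,0,0],[0,0,0]],[0,[-2.3,0,0],[0,0,0]],[0,[-2.6,0,0],[0,0,0]]]'|grep -E "time|pos|force";python3 -c "
from h import *
track(1)"
```

```text
time_s: 23.35
tool_pos: [508.4, 146.1, 91.3]
wrist_force: [-0.7, -0.4, 0.5]
grip_force: 0.0
time_s: 24.15
tool_pos: [513.0, 120.4, 91.0]
wrist_force: [-0.3, 1.5, 1.3]
grip_force: 0.9
24.15 top 0.4 0.96
24.2 scene -2.7 0.78
```

```bash
python3 -m pendant '[[0,[-0.2,0,0],[0,0,0]],[0,[-0.4,0,0],[0,0,0]],[0,[-0.6,0,0],[0,0,0]],[0,[-0.8,0,0],[0,0,0]],[0,[-0.9,0,0],[0,0,0]]]'|grep -E "time|pos|force"; python3 -c "
from h import *
track(1)"; python3 -m pendant '[[0,[-0.2,0,0],[0,0,0]],[0,[-0.4,0,0],[0,0,0]],[0,[-0.6,0,0],[0,0,0]],[0,[-0.8,0,0],[0,0,0]]]'|grep -E "time|pos|force"; python3 -c "
from h import *
track(1)"
```

```text
time_s: 24.75
tool_pos: [514.6, 111.5, 90.8]
wrist_force: [0.3, 0.0, -0.9]
grip_force: 0.4
24.75 top 0.5 0.88
24.8 scene -2.6 0.6
time_s: 25.25
tool_pos: [515.6, 104.4, 90.9]
wrist_force: [-2.5, 3.3, 1.2]
grip_force: 1.7
25.25 top 0.3 0.65
25.3 scene None 0.19
```

```bash
python3 -m pendant '[[0,[-0.2,0,0],[0,0,0]],[0,[-0.4,0,0],[0,0,0]],[0,[-0.5,0,0],[0,0,0]],[0,[-0.5,0,0],[0,0,0]]]'|grep -E "time|pos|force"; python3 -m pendant '[[0,[-0.15,0,0],[0,0,0]],[0,[-0.3,0,0],[0,0,0]],[0,[-0.3,0,0],[0,0,0]]]'|grep -E "time|pos|force"
```

```text
time_s: 25.75
tool_pos: [516.9, 100.2, 91.0]
wrist_force: [-1.1, 8.3, 1.0]
grip_force: 3.9
time_s: 26.05
tool_pos: [516.9, 100.1, 91.1]
wrist_force: [-2.2, 18.4, 2.3]
grip_force: 9.4
```

Hard stop at the expected home position. I'll back off and check.

```bash
python3 -m pendant '[[0,[0.5,0,0],[0,0,0]],[0,[2,0,0],[0,0,0]],[0,[4,0,0],[0,0,0]],[0,[4,0,-4],[0,0,0]],[0,[4,0,-8],[0,0,0]],[0,[8,0,-12],[0,0,0]],[0,[12,0,-14],[0,0,0]],[0,[15,0,-14],[0,0,0]],[0,[15,0,-14],[0,0,0]],[0,[15,0,-14],[0,0,0]]]'|grep -E "time|pos|force";python3 -c "
from h import *
im,D=optics.grab_frame('top');W=cloud(P('top'),D)
ex=np.array([np.cos(PHI),np.sin(PHI)]);ey=np.array([-ex[1],ex[0]])
F=np.stack([(W[...,:2]-C)@ex,(W[...,:2]-C)@ey,W[...,2]],-1)
m=(abs(F[...,0])<25)&(F[...,1]>170)&(F[...,1]<250)&(abs(F[...,2]-104)<4);q=F[m];print('head',m.sum(),q.min(0).round(1),q.max(0).round(1),q.mean(0).round(1))
cv2.imwrite('pics/f.png',cv2.resize(im[100:250,150:350],None,fx=4,fy=4,interpolation=2))"
```

```text
time_s: 27.05
tool_pos: [489.1, 243.7, 230.7]
wrist_force: [-0.2, 0.2, -0.5]
grip_force: 0.0
head 113 [-15.1 178.1 100.4] [ 15.5 194.1 107.7] [ -0.3 186.  104.4]
```

View pics/f.png

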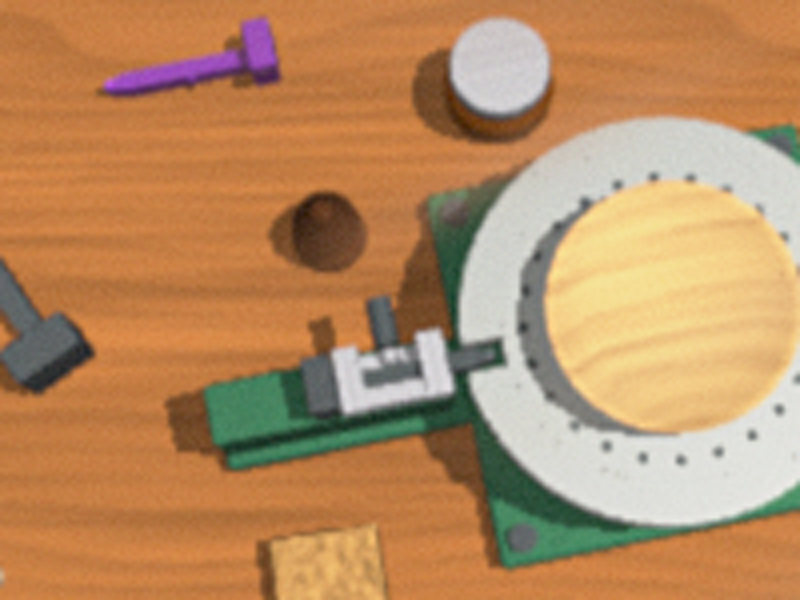

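The head's outer face is at 194.1 mm (home is 194), and the nose sits in the notch at (485,355). The things round the turntable look undisturbed and the robot is clear.

```bash
python3 -c "
from workcell import hand_in
print(hand_in())"
```

```text
the job is handed in; nothing more can be done
None
```

The wheel stands with its notch in front of the slot, the bolt is home in it (head face measured at 194.1 mm against 194 mm), and the job was handed in at about 27 s; the wheel first stopped short, so I moved it on with light fingertip strokes, at most about 7 N.

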